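# Pack the impact sockets and snap the case shut

## Robot

A 6-joint arm with a two-finger parallel gripper is mounted at the origin on the work surface. World frame = base frame: x ahead of the robot, y to its left, z up, the work surface at z = 0. Lengths are in m, angles in rad, forces in N, time in s.
With the tool pointing down it reaches from about 0.375 to 0.9 m from the base axis. Payload 3.1 kg.
Tool frame: the origin (TCP) lies at the very end of the fingers, on their centre line; the grasp point (between the pads) lies 19 mm behind it; z points along the fingers, y is the direction in which the jaws open and shut (so a half turn about z gives the same grasp; the last joint's range is limited). The gripper opens to 85 mm and grips with 20 to 120 N. Pads are 22 mm wide; open, the fingers measure 114 mm over their backs; the gripper's body (76 mm by 85 mm) begins 54 mm behind the grasp point. The pads swing forward as they close: fully open they stand 13 mm farther back than shut.
Start: joints at [-1.286, 0.527, 1.433, -0, 1.181, -0.178], TCP at [0.28, -0.559, 0.231] pointing down, gripper open.
Joint ranges: [-3.08, 3.08], [-0.75, 2.2], [0.22, 2.44], [-1.43, 4.57], [0, 2.65], [-2.85, 2.85]. Speed limits (rad/s): [2.79, 2.79, 3.14, 3.14, 3.14, 3.14].

## Interface

Orientations are given as a unit quaternion [x, y, z, w].
In Python, from station import manip gives the robot as it stands.
- The arm moves only by the tool send_rows, never from a script. Its argument "motion" is a list of rows, each an object with "gripper": the finger opening in mm, from 0 to 85.4; "travel": the shift along the tool's x, y, z in mm, a list of three; "rotation": the turn, a rotation vector about the tool's x, y, z in degrees, a list of three. In form: [{"gripper": gripper, "travel": [x, y, z], "rotation": [ax, ay, az]}, ...]. A call has 1 to 12 rows; each row shifts and turns the commanded pose from where the row before left it, along the tool's axes as they then stand; what a row does not reach is not made up. A row lasts 1/12 s, in which the tool goes at most 41.7 mm and 7.16 degrees, less where a joint would pass 70% of its speed; a pose out of reach is approached as far as the arm can. A call is refused whole if a number of a shift passes 41.7 or a number of a turn 7.16, either way. A call with a gripper value outside its range is refused whole. The fingers move at their own pace and stop on an object; "newtons" is the grip in N (left out, the last holds). Time passes only in rows, so rows that do not move let the fingers close. It gives the time, the measured TCP pose, the force and the opening at its end, in the units of the state.
- manip.sense(): the state, without advancing time (a new reading comes with each control period).
- manip.snapshot(name): name is "side" or "top"; returns the picture (384x512x3 uint8, red, green, blue); there is no depth.
- manip.calibration(name): a dict with "fx", "fy", "cx", "cy" (pixels), "cam_to_world" (4x4, takes a point from camera to world coordinates). Camera axes: x right, y down, z forward; pixel columns grow to the right and rows downward; lengths in m; the calibration is good to about 2 mm. A picture is of the moment at which its call begins. calibration takes no time and is no camera call.
- manip.sign_off(): hands the job in, once; it reports no verdict.
The state is a dict: "t": time; "q": joint angles; "qd": joint speeds; "tau": joint torques, N m; "tcp_pos": TCP position; "tool_rot": TCP orientation; "force": force on the tool from outside, world axes, zero at the start; "ft_torque": the same for the moment, N m; "finger_gap": opening from 0.0 (shut) to 1.0 (fully open).
Only numpy, scipy, OpenCV 4.12 (cv2) and the standard library are available. Lean on these libraries where they do the work, as an engineer would, in place of code of your own. Each camera call takes 0.05 s, during which the arm holds its last target. There are 200 camera calls.

## Task

Pack up the socket set: lift the metal tray by its handle, carry the three sockets in it to the open black case and tip them all into the case. Stand the empty tray back on the rubber mat, then swing the case lid down and press its front edge until it snaps past the catch and is fully shut. Leave the spray can, the jar and the wrench where they are.

Things in the scene. Friction and masses are not known exactly. Their poses are not given: they have to be found in the camera images.
- case: Black plastic socket case, fixed to the bench: an open-topped box 180 (x) x 260 (y) x 85 mm (z), walls and floor 5 mm, one bare bay. Origin: centre of its underside. x points from its front (the catch side, towards the robot) to its hinge side, z up. The sprung steel catch sits outside the middle of the front wall, 62 mm above the bench, standing out 11 mm.
- lid (a joint): Angle of the black lid in rad: 0 shut, 1.57 upright, stops at 1.85 (leaning back). Starts upright or leaning back a little; hinge friction holds it above about 1.3; below that it sinks slowly by itself and rests on the sprung catch, ajar at about 0.1 (front edge some 20 mm up). About 10 to 12 N down on the front edge snaps it to 0.
- lid_hinge (a point): Middle of the hinge line: 90 mm along case x, 85 mm above the bench; the line runs along case y. Axes turn with the lid: -x runs from hinge to front edge, z out of its outside face. Lid panel: 190 mm long, 260 mm wide, 16 mm thick, inside face at the hinge line. A 50 mm wide tongue at the middle of the front edge reaches to 203 mm and hangs 41 mm below the inside face.
- lid_press (a point): Point on the outside (top when shut) of the lid, 175 mm from the hinge line, at mid-width, near the front edge: where to press. Shut it is 101 mm above the bench. Axes as lid_hinge.
- mat: Black rubber mat fixed on the bench, 220 x 220 x 3 mm. Origin: centre of its underside.
- tray: Sheet aluminium socket tray, 160 (x) x 124 (y) mm, floor 3 mm, loose, 0.3 kg. Origin: centre of its underside. 28 mm high walls at the back (-x) and both sides; the +x end (nose) is open, without a lip. An upright flat handle plate, 10 mm thick, 100 mm long along x and rising to 90 mm above the underside, stands along the middle and parts the tray in two lanes.
- tray_grip (a point): Point in the tray's handle plate to grip, 75 mm above the tray's underside at its centre (15 mm below the handle's top). Axes as the tray's; grip across y.
- tray_nose (a point): Middle of the open end's floor edge: 80 mm along tray x, 3 mm up. Axes as the tray's.
- socket_long: Dark steel impact socket, a cylinder 32 mm across and 66 mm long, about 0.14 kg, lying along the tray in its +y lane. Origin: its centre; x is its axis.
- socket_mid: Dark steel impact socket, 30 mm across and 63 mm long, about 0.14 kg, in the tray's -y lane at the back. Origin: its centre; x is its axis.
- socket_short: Dark steel impact socket, 28 mm across and 60 mm long, about 0.14 kg, in the tray's -y lane at the nose. Origin: its centre; x is its axis.
- spray_can: Bystander: spray can 62 mm across, 190 mm tall, standing. Origin: centre of its underside.
- grease_jar: Bystander: squat jar 72 mm across, 85 mm tall, standing. Origin: centre of its underside.
- wrench: Bystander: steel wrench 200 mm long, lying. Origin: centre of its underside; x is its length.
Things that resemble listed ones, but are neither listed nor needed, are in the scene too. Leave any green or pink look-alike of the socket_long alone.

How it is judged:
By the outcome, as a careful person would: the job done as asked, in the order asked, and still so for the second after the job is handed in, with the robot touching nothing.
It also fails if it takes over 72 s, if anything falls off the work surface, if the arm or the gripper's body presses on something with over 40 N, if the wrist force passes 120 N, or if a joint passes its speed limit or range.

## Working session

There is one attempt and no reset: what is moved stays moved. The work goes in short steps, Python scripts to look and compute and a tool call to move; the robot and the scene stay as the last step left them, time stands still between calls to the robot, and variables do not carry over. Pictures are saved under pics/ and viewed, about 8 in all and at most 12, crops included, and the job is handed in when it is done.

Besides the shell and the picture viewer there is one more tool, called after "Request:" as a command line: name --argument value ..., lists and objects as JSON in quotes. send_rows: Moves the arm, as the interface text tells. Its arguments: {"type":"object","properties":{"motion":{"type":"array","items":{"type":"object","properties":{"gripper":{"type":"number"},"travel":{"type":"array","items":{"type":"number"}},"rotation":{"type":"array","items":{"type":"number"}}}}},"newtons":{"type":"number"}},"required":["motion"]}

```bash
ls; mkdir -p pics
python3 - <<'E'
from station import manip
import cv2
for n in("side","top"):
    cv2.imwrite(f"pics/{n}0.png",cv2.resize(manip.snapshot(n)[:,:,::-1],(800,600),interpolation=cv2.INTER_CUBIC))
    c=manip.calibration(n);print(n,c["fx"],c["fy"],c["cx"],c["cy"],c["cam_to_world"])
print(manip.sense())
E
```

```text
pics
side 492.89413191025096 492.89413191025096 258.91429331601887 188.85341339943275 [[ 0.75728527 -0.35105259  0.55070963 -0.31948222]
 [-0.6529342  -0.38889633  0.64995121 -1.03770897]
 [-0.01399811 -0.85177563 -0.5237197   0.89854794]
 [ 0.          0.          0.          1.        ]]
top 355.44398896837566 355.44398896837566 259.92574037133096 192.1811204032144 [[ 0.00835536 -0.99747376  0.07054274  0.44019479]
 [-0.99996159 -0.00852136 -0.00205256 -0.039634  ]
 [ 0.00264849 -0.07052288 -0.99750665  0.96641674]
 [ 0.          0.          0.          1.        ]]
{'t': 0.1, 'q': array([-1.28551754e+00,  5.28411196e-01,  1.43378360e+00, -4.37644222e-06,
        1.18139658e+00, -1.78518176e-01]), 'qd': array([-6.06471727e-05, -1.34383682e-03, -2.82618709e-03,  9.58615060e-04,
        8.26110310e-04, -2.49247791e-04]), 'tau': array([-1.53722453e-04, -4.43303561e+01, -1.78586644e+01, -1.56990141e-04,
        3.90075831e-03, -7.08302494e-06]), 'tcp_pos': array([ 0.27942161, -0.55833527,  0.23040513]), 'tool_rot': array([ 9.73231152e-01,  2.29826295e-01, -5.53416598e-05, -9.97831514e-04]), 'force': array([ 0.39554374,  0.7335879 , -0.36246694]), 'ft_torque': array([ 0.00509269,  0.02672902, -0.03620348]), 'finger_gap': 1.0009382606599635}
```

View pics/top0.png

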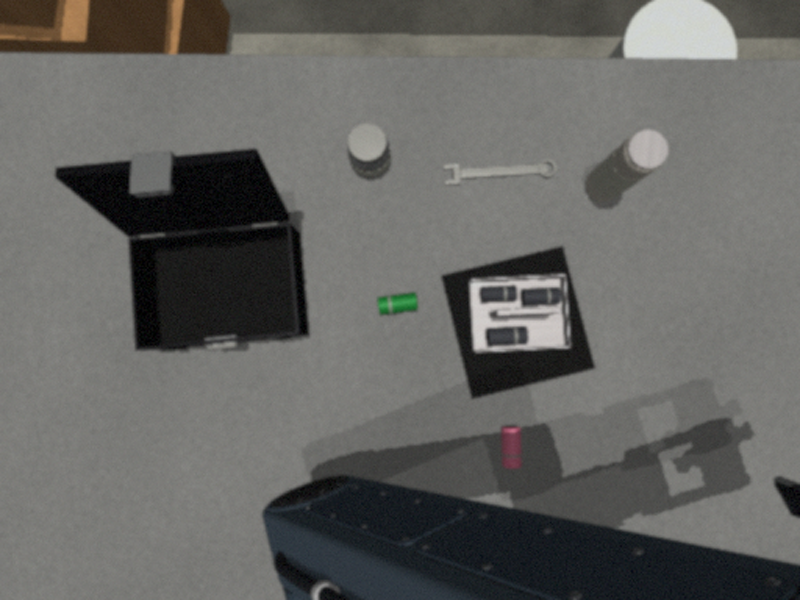

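View pics/side0.png

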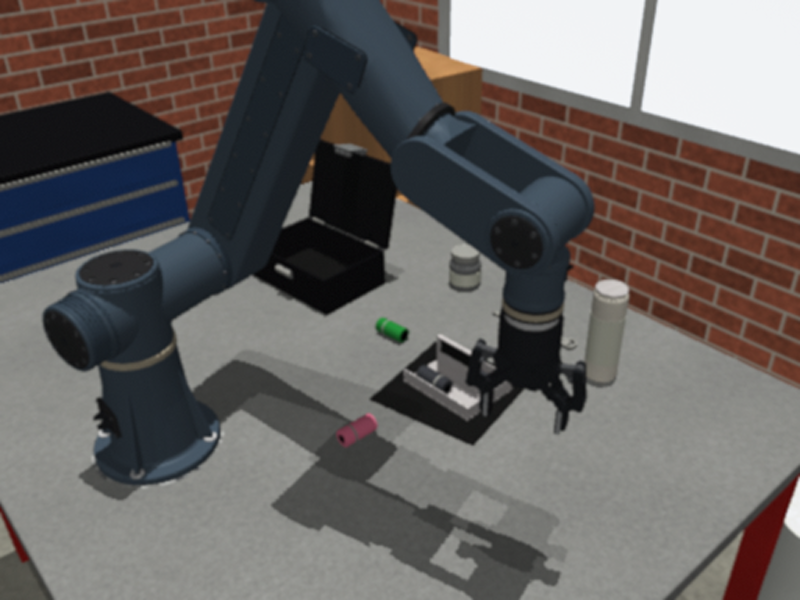

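Top view: case at left (rim about 130–308 × 222–349), mat centred near (518,322), tray on it with its open nose to the left (towards the case) and the long socket in the lower lane. Green and pink decoys lie clear of both. I'll zoom in to measure.

```bash
cat > h.py <<'E'
import numpy as np, cv2
from station import manip
from scipy.spatial.transform import Rotation as R
def w(px,z,n="top"):
    c=manip.calibration(n);T=c["cam_to_world"]
    px=np.atleast_2d(px).astype(float)
    d=np.c_[(px[:,0]-c["cx"])/c["fx"],(px[:,1]-c["cy"])/c["fy"],np.ones(len(px))]@T[:3,:3].T
    return T[:3,3]+d*((z-T[2,3])/d[:,2])[:,None]
def p(X,n="top"):
    c=manip.calibration(n);T=c["cam_to_world"]
    q=(np.atleast_2d(X)-T[:3,3])@T[:3,:3]
    return np.c_[q[:,0]/q[:,2]*c["fx"]+c["cx"],q[:,1]/q[:,2]*c["fy"]+c["cy"]]
def crop(n,name,x0,y0,x1,y1,s,img=None):
    im=manip.snapshot(n) if img is None else img
    cv2.imwrite(f"pics/{name}.png",cv2.resize(im[y0:y1,x0:x1,::-1],None,fx=s,fy=s,interpolation=cv2.INTER_CUBIC))
E
python3 - <<'E'
from h import *
im=manip.snapshot("top")
g=np.clip(im.astype(float)*1.0,0,255)
a=cv2.resize(im[140:240,75:205],None,fx=3.9,fy=3.9,interpolation=cv2.INTER_CUBIC) # case unused
A=(np.clip((im/255.)**.55,0,1)*255).astype(np.uint8)
L=cv2.resize(A[90:230,30:203],None,fx=4,fy=4,interpolation=cv2.INTER_CUBIC)[:,:692]
cv2.imwrite("pics/case.png",L[:,:,::-1])
cv2.imwrite("pics/tray.png",cv2.resize(A[155:258,278:385],None,fx=5.8,fy=5.8,interpolation=cv2.INTER_CUBIC)[:,:,::-1])
s=.64
print("mat",w(np.array([(442,276),(563,247),(594,367),(472,397)])*s,.003))
print("jar",w(np.array([(368,142)])*s,.085),"can",w(np.array([(647,150)])*s,.19))
E
```

```text
mat [[ 0.55133266 -0.10383575  0.003     ]
 [ 0.60426862 -0.31569061  0.003     ]
 [ 0.39566485 -0.36681241  0.003     ]
 [ 0.34268468 -0.15618996  0.003     ]]
jar [[0.75959265 0.02261048 0.085     ]] can [[ 0.71355415 -0.38397766  0.19      ]]
```

View pics/case.png

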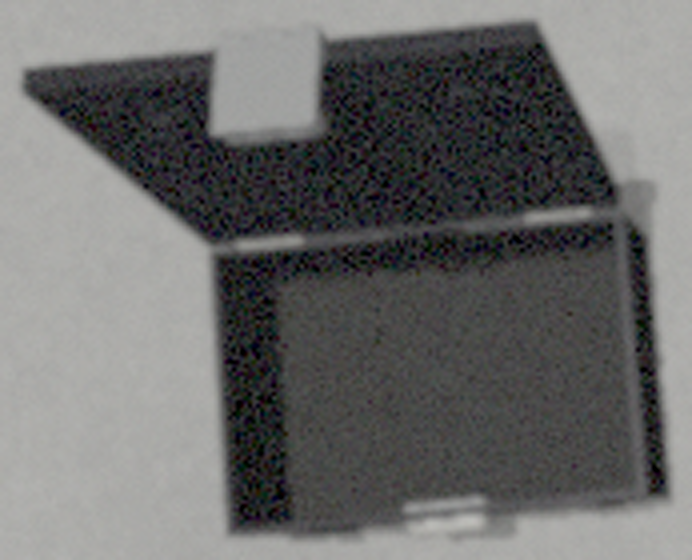

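View pics/tray.png

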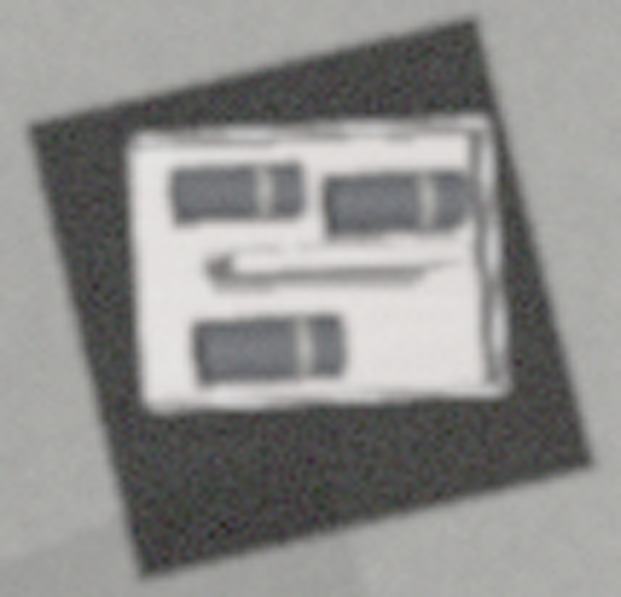

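Run:
```python
from h import *
from scipy.optimize import least_squares
def fit(local,px,x0,h0=0):
    def f(v):
        c,s=np.cos(v[2]),np.sin(v[2])
        L=np.array(local,float);X=np.c_[v[0]+c*L[:,0]-s*L[:,1],v[1]+s*L[:,0]+c*L[:,1],L[:,2]+h0]
        return (p(X)-px).ravel()
    r=least_squares(f,x0);return r.x,r.fun.reshape(-1,2).round(2)
C=np.array([(212,250),(625,213),(640,497),(230,532)])/4.+[30,90]
print("case",fit([(.09,.13,.085),(.09,-.13,.085),(-.09,-.13,.085),(-.09,.13,.085)],C,[.5,.3,0]))
T=np.array([(127,138),(490,118),(510,393),(147,412)])/5.8+[278,155]
print("tray",fit([(.08,-.062,.028),(-.08,-.062,.028),(-.08,.062,.028),(.08,.062,.028)],T,[.45,-.25,1.57],.003))
H=np.array([(205,256),(450,244)])/5.8+[278,155]
print("handle top",w(H,.093), w(C,.085))
E=np.array([(170,170),(303,165),(305,212),(172,222),(325,178),(472,172),(472,228),(328,236),(193,320),(345,315),(345,372),(195,384)])/5.8+[278,155]
e=w(E,.02);print("sockets",[e[i:i+4].mean(0).round(3) for i in(0,4,8)])
# lid: front edge corners on the lid, inner face, 190mm
c=fit([(.09,.13,.085),(.09,-.13,.085),(-.09,-.13,.085),(-.09,.13,.085)],C,[.5,.3,0])[0]
for a in np.arange(1.3,1.86,.1):
    Rz=R.from_euler('z',c[2]).as_matrix()
    P=np.array([(.09-.19*np.cos(a),y,.085+.19*np.sin(a)) for y in(.13,-.13)])@Rz.T+[c[0],c[1],0]
    print(round(a,2),((p(P)-[30,90])*4).round(0).tolist())
s=manip.sense();print(R.from_quat(s["tool_rot"]).as_matrix().round(3))
```

```text
case (array([0.52287714, 0.26525195, 0.0944316 ]), array([[-0.39, -0.77],
       [ 0.05, -0.28],
       [ 1.5 ,  0.33],
       [-1.16,  0.66]]))
tray (array([ 0.48566841, -0.23410558,  1.63432012]), array([[ 1.25,  0.12],
       [-1.07,  0.28],
       [-0.97, -0.23],
       [ 0.79, -0.13]]))
handle top [[ 0.48592237 -0.17303329  0.093     ]
 [ 0.49190733 -0.27711336  0.093     ]] [[0.59828818 0.40210927 0.085     ]
 [0.62401891 0.14442694 0.085     ]
 [0.44632144 0.13107231 0.085     ]
 [0.4226554  0.3833887  0.085     ]]
sockets [array([ 0.519, -0.199,  0.02 ]), array([ 0.515, -0.274,  0.02 ]), array([ 0.448, -0.214,  0.02 ])]
1.3 [[33.0, 280.0], [557.0, 236.0]]
1.4 [[26.0, 242.0], [553.0, 197.0]]
1.5 [[21.0, 203.0], [549.0, 159.0]]
1.6 [[19.0, 165.0], [546.0, 121.0]]
1.7 [[19.0, 128.0], [544.0, 84.0]]
1.8 [[22.0, 93.0], [543.0, 50.0]]
[[ 0.894  0.447 -0.   ]
 [ 0.447 -0.894  0.002]
 [ 0.    -0.002 -1.   ]]
```

Case centre ≈ (0.523, 0.265), yaw 0.09; lid ≈ 1.8 rad. Tray centre ≈ (0.487, −0.230), yaw ≈ 93.5°. The sizes agree with the spec to a few mm. Next I turn the tool and approach.

Request:
send_rows --motion '[{"gripper":85,"travel":[0,0,0],"rotation":[0,0,-5.6]},{"gripper":85,"travel":[0,0,0],"rotation":[0,0,-5.6]},{"gripper":85,"travel":[0,0,0],"rotation":[0,0,-5.6]},{"gripper":85,"travel":[0,0,0],"rotation":[0,0,-5.6]},{"gripper":85,"travel":[0,0,0],"rotation":[0,0,-5.6]},{"gripper":85,"travel":[0,0,0],"rotation":[0,0,-5.6]},{"gripper":85,"travel":[0,0,0],"rotation":[0,0,-5.6]},{"gripper":85,"travel":[0,0,0],"rotation":[0,0,-5.6]},{"gripper":85,"travel":[0,0,0],"rotation":[0,0,-5.6]},{"gripper":85,"travel":[0,0,0],"rotation":[0,0,-5.6]},{"gripper":85,"travel":[0,0,0],"rotation":[0,0,-5.6]},{"gripper":85,"travel":[0,0,0],"rotation":[0,0,-5.4]}]'

```text
t: 1.15
tcp_pos: [0.2795, -0.5586, 0.2309]
tool_rot: [0.683, 0.73, 0.0, -0.0]
force: [-0.4, 0.1, -1.2]
finger_gap: 0.995
```

Request:
send_rows --motion '[{"gripper":85,"travel":[26,19,5],"rotation":[0,0,0]},{"gripper":85,"travel":[26,19,5],"rotation":[0,0,0]},{"gripper":85,"travel":[26,19,5],"rotation":[0,0,0]},{"gripper":85,"travel":[26,19,5],"rotation":[0,0,0]},{"gripper":85,"travel":[26,19,5],"rotation":[0,0,0]},{"gripper":85,"travel":[26,19,5],"rotation":[0,0,0]},{"gripper":85,"travel":[26,19,5],"rotation":[0,0,0]},{"gripper":85,"travel":[26,19,5],"rotation":[0,0,0]},{"gripper":85,"travel":[26,19,5],"rotation":[0,0,0]},{"gripper":85,"travel":[26,19,5],"rotation":[0,0,0]},{"gripper":85,"travel":[26,19,5],"rotation":[0,0,0]},{"gripper":85,"travel":[26,19,5],"rotation":[0,0,0]}]'

```text
t: 2.15
tcp_pos: [0.4882, -0.2318, 0.1709]
tool_rot: [0.685, 0.729, -0.0, -0.0]
force: [0.6, -1.0, -0.3]
finger_gap: 0.997
```

Request:
send_rows --motion '[{"gripper":85,"travel":[0,0,0],"rotation":[0,0,0]},{"gripper":85,"travel":[0,0,0],"rotation":[0,0,0]}]'

```text
t: 2.32
tcp_pos: [0.488, -0.2316, 0.1708]
tool_rot: [0.683, 0.73, -0.0, -0.001]
force: [0.3, -0.7, 0.7]
finger_gap: 0.995
```

Run:
```python
from h import *
s=manip.sense();print(s["q"].round(3),R.from_quat(s["tool_rot"]).as_matrix().round(3))
a=manip.snapshot("side")[130:330,150:450];
cv2.imwrite("pics/ap.png",cv2.resize(a[:,:,::-1],None,fx=2.6,fy=2.6,interpolation=cv2.INTER_CUBIC))
for X in [(.487,-.230,.093),(.483,-.18,.093),(.490,-.28,.093)]: print(((p([X],"side")-[150,130])*2.6).round(0))
```

```text
[-0.65   0.497  1.706 -0.     0.94  -0.716] [[-0.066  0.998 -0.001]
 [ 0.998  0.066  0.001]
 [ 0.001 -0.001 -1.   ]]
[[370. 235.]]
[[336. 217.]]
[[405. 254.]]
```

View pics/ap.png

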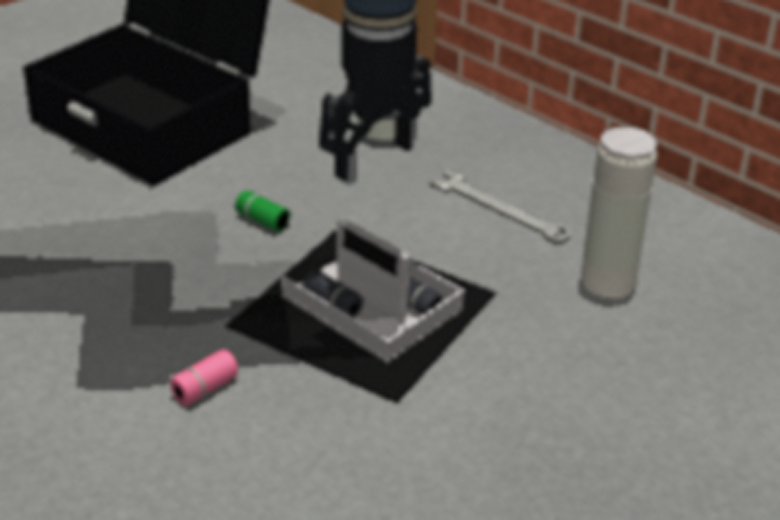

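The side view confirms the handle (top from (340,222) to (408,258) in the crop) is within about 3 mm of the estimate, at y ≈ −0.234. I'll descend and grip.

Request:
send_rows --motion '[{"gripper":85,"travel":[-1,-1,20],"rotation":[0,0,0]},{"gripper":85,"travel":[-1,0,20],"rotation":[0,0,0]},{"gripper":85,"travel":[0,0,20],"rotation":[0,0,0]},{"gripper":85,"travel":[0,0,20],"rotation":[0,0,0]},{"gripper":85,"travel":[0,0,20],"rotation":[0,0,0]},{"gripper":85,"travel":[0,0,12],"rotation":[0,0,0]},{"gripper":85,"travel":[0,0,0],"rotation":[0,0,0]}]'

```text
t: 2.95
tcp_pos: [0.4848, -0.2361, 0.0571]
tool_rot: [0.686, 0.728, -0.0, -0.002]
force: [-0.4, -0.3, -0.1]
finger_gap: 0.994
```

Request:
send_rows --motion '[{"gripper":0},{"gripper":0},{"gripper":0},{"gripper":0},{"gripper":0},{"gripper":0},{"gripper":0},{"gripper":0},{"gripper":0},{"gripper":0},{"gripper":0},{"gripper":0}]' --newtons 100

```text
validation failed for argument at $.mo...
```

Request:
send_rows --motion '[{"gripper":0,"travel":[0,0,-4]},{"gripper":0,"travel":[0,0,-8]},{"gripper":0,"travel":[0,0,-12]},{"gripper":0,"travel":[0,0,-12]},{"gripper":0,"travel":[0,0,-6]},{"gripper":0}]'

```text
validation failed for argument at $.mo...
```

Request:
send_rows --motion '[{"gripper":0,"travel":[0,0,0],"rotation":[0,0,0]},{"gripper":0,"travel":[0,0,0],"rotation":[0,0,0]},{"gripper":0,"travel":[0,0,0],"rotation":[0,0,0]},{"gripper":0,"travel":[0,0,0],"rotation":[0,0,0]},{"gripper":0,"travel":[0,0,0],"rotation":[0,0,0]},{"gripper":0,"travel":[0,0,0],"rotation":[0,0,0]},{"gripper":0,"travel":[0,0,0],"rotation":[0,0,0]},{"gripper":0,"travel":[0,0,0],"rotation":[0,0,0]},{"gripper":0,"travel":[0,0,0],"rotation":[0,0,0]},{"gripper":0,"travel":[0,0,0],"rotation":[0,0,0]}]' --newtons 100

```text
t: 3.78
tcp_pos: [0.4868, -0.2355, 0.0601]
tool_rot: [0.685, 0.729, -0.0, 0.0]
force: [-1.2, -0.5, 6.5]
finger_gap: 0.1
```

Request:
send_rows --motion '[{"gripper":0,"travel":[0,0,-4],"rotation":[0,0,0]},{"gripper":0,"travel":[0,0,-8],"rotation":[0,0,0]},{"gripper":0,"travel":[0,0,-12],"rotation":[0,0,0]},{"gripper":0,"travel":[0,0,-12],"rotation":[0,0,0]},{"gripper":0,"travel":[0,0,-6],"rotation":[0,0,0]},{"gripper":0,"travel":[0,0,0],"rotation":[0,0,0]}]'

```text
t: 4.28
tcp_pos: [0.4874, -0.2356, 0.1023]
tool_rot: [0.685, 0.729, 0.0, 0.001]
force: [-0.0, 0.2, -6.5]
finger_gap: 0.099
```

Held: the lift force (~6.5 N) matches the tray plus sockets. I carry it to the case with ramped speed so nothing slides off the open nose.

Request:
send_rows --motion '[{"gripper":0,"travel":[0,0,-7],"rotation":[0,0,0]},{"gripper":0,"travel":[0,0,-13],"rotation":[0,0,0]},{"gripper":0,"travel":[0,0,-17],"rotation":[0,0,0]},{"gripper":0,"travel":[0,0,-15],"rotation":[0,0,0]},{"gripper":0,"travel":[5,0.9,-8],"rotation":[0,0,0]},{"gripper":0,"travel":[10,1.8,0],"rotation":[0,0,0]},{"gripper":0,"travel":[15,2.8,0],"rotation":[0,0,0]},{"gripper":0,"travel":[20,3.7,0],"rotation":[0,0,0]},{"gripper":0,"travel":[24,4.5,0],"rotation":[0,0,0]},{"gripper":0,"travel":[28,5.2,0],"rotation":[0,0,0]},{"gripper":0,"travel":[28,5.2,0],"rotation":[0,0,0]},{"gripper":0,"travel":[28,5.2,0],"rotation":[0,0,0]}]'

```text
t: 5.28
tcp_pos: [0.5048, -0.0733, 0.1601]
tool_rot: [0.685, 0.729, -0.0, -0.002]
force: [0.8, -0.1, -6.7]
finger_gap: 0.101
```

Request:
send_rows --motion '[{"gripper":0,"travel":[28,5.2,0],"rotation":[0,0,-0.3]},{"gripper":0,"travel":[28,5.2,0],"rotation":[0,0,-0.3]},{"gripper":0,"travel":[28,5.2,0],"rotation":[0,0,-0.3]},{"gripper":0,"travel":[28,5.2,0],"rotation":[0,0,-0.3]},{"gripper":0,"travel":[28,5.2,0],"rotation":[0,0,-0.3]},{"gripper":0,"travel":[24,4.5,0],"rotation":[0,0,-0.3]},{"gripper":0,"travel":[20,3.7,0],"rotation":[0,0,0]},{"gripper":0,"travel":[15,2.8,0],"rotation":[0,0,0]},{"gripper":0,"travel":[10,1.8,0],"rotation":[0,0,0]},{"gripper":0,"travel":[5,0.9,0],"rotation":[0,0,0]},{"gripper":0,"travel":[0,0,0],"rotation":[0,0,0]},{"gripper":0,"travel":[0,0,0],"rotation":[0,0,0]}]'

```text
t: 6.28
tcp_pos: [0.5282, 0.1403, 0.1608]
tool_rot: [0.673, 0.74, -0.001, -0.0]
force: [0.6, -0.8, -7.4]
finger_gap: 0.097
```

Run:
```python
from h import *
s=manip.sense();print(s["q"].round(3),s["tcp_pos"].round(4),R.from_quat(s["tool_rot"]).as_matrix().round(3),s["force"])
b=manip.snapshot("side")[100:300,100:400]
b=cv2.resize(b,None,fx=2.6,fy=2.6,interpolation=cv2.INTER_CUBIC)
cv2.imwrite("pics/car.png",b[:,:,::-1])
```

```text
[ 5.500e-02  5.190e-01  1.698e+00 -1.000e-03  9.250e-01 -3.800e-02] [0.5282 0.1403 0.1608] [[-0.094  0.996 -0.001]
 [ 0.996  0.094 -0.001]
 [-0.001 -0.001 -1.   ]] [ 0.60768775 -0.80339286 -7.39893667]
```

View pics/car.png

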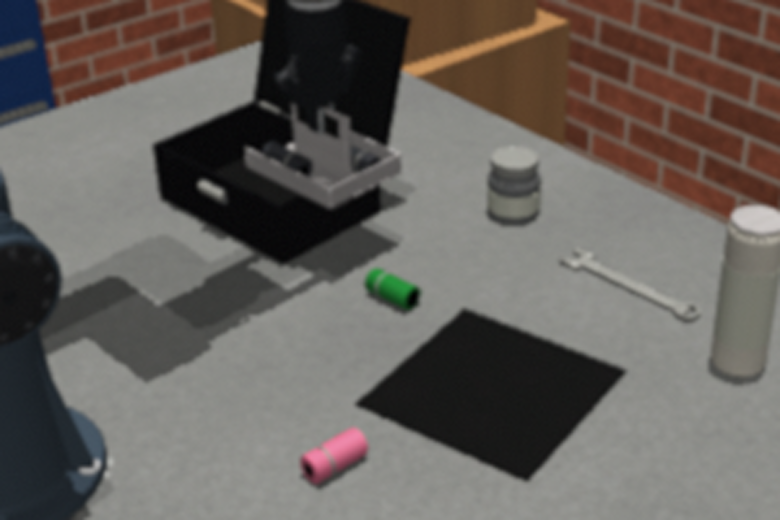

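All three are still aboard (7.4 N) and the nose is inside the case mouth. Now I tip about the nose.

Request:
send_rows --motion '[{"gripper":0,"travel":[3.9,0,-5.5],"rotation":[0,-4,0]},{"gripper":0,"travel":[3.9,0,-5.5],"rotation":[0,-4,0]},{"gripper":0,"travel":[3.9,0,-5.5],"rotation":[0,-4,0]},{"gripper":0,"travel":[4.5,0,-2.5],"rotation":[0,-4,0]},{"gripper":0,"travel":[4.8,0,-2.6],"rotation":[0,-4,0]},{"gripper":0,"travel":[4.9,0,-2.7],"rotation":[0,-4,0]},{"gripper":0,"travel":[5.1,0,-2.8],"rotation":[0,-4,0]},{"gripper":0,"travel":[5.3,0,-2.9],"rotation":[0,-4,0]},{"gripper":0,"travel":[5.5,0,-3],"rotation":[0,-4,0]},{"gripper":0,"travel":[5.7,0,-3.1],"rotation":[0,-4,0]},{"gripper":0,"travel":[5.8,0,-3.2],"rotation":[0,-4,0]},{"gripper":0,"travel":[3.9,0,-5.5],"rotation":[0,-4,0]}]'

```text
t: 7.33
tcp_pos: [0.5235, 0.2066, 0.1799]
tool_rot: [0.616, 0.675, -0.273, 0.301]
force: [0.7, 0.2, -3.3]
finger_gap: 0.098
```

Request:
send_rows --motion '[{"gripper":0,"travel":[3.9,0,-5.5],"rotation":[0,-4,0]},{"gripper":0,"travel":[3.9,0,-5.5],"rotation":[0,-4,0]},{"gripper":0,"travel":[0,0,0],"rotation":[0,0,0]},{"gripper":0,"travel":[0,0,0],"rotation":[0,0,0]},{"gripper":0,"travel":[0,0,0],"rotation":[0,0,0]},{"gripper":0,"travel":[0,0,0],"rotation":[0,0,0]},{"gripper":0,"travel":[0,0,0],"rotation":[0,0,0]}]'

```text
t: 7.92
tcp_pos: [0.5218, 0.219, 0.1819]
tool_rot: [0.595, 0.652, -0.315, 0.347]
force: [0.3, -0.2, -3.4]
finger_gap: 0.103
```

Run:
```python
from h import *
s=manip.sense();print(s["q"].round(3),s["tcp_pos"].round(4),R.from_quat(s["tool_rot"]).as_matrix().round(3),s["force"])
```

```text
[ 0.585  0.818  1.402 -0.819  1.543  0.794] [0.5218 0.219  0.1819] [[-0.05   0.996  0.077]
 [ 0.558  0.092 -0.825]
 [-0.828  0.001 -0.561]] [ 0.29879114 -0.16218813 -3.36936033]
```

Request:
send_rows --motion '[{"gripper":0,"travel":[-10,0,-7],"rotation":[0,0,0]},{"gripper":0,"travel":[-16,0,-11],"rotation":[0,0,0]},{"gripper":0,"travel":[-16,0,-11],"rotation":[0,0,0]},{"gripper":0,"travel":[0,0,0],"rotation":[0,7,0]},{"gripper":0,"travel":[0,0,0],"rotation":[0,7,0]},{"gripper":0,"travel":[0,0,0],"rotation":[0,7,0]},{"gripper":0,"travel":[0,0,0],"rotation":[0,7,0]},{"gripper":0,"travel":[0,0,0],"rotation":[0,7,0]},{"gripper":0,"travel":[0,0,0],"rotation":[0,7,0]},{"gripper":0,"travel":[0,0,0],"rotation":[0,7,0]},{"gripper":0,"travel":[0,0,0],"rotation":[0,7,0]}]'

```text
t: 8.83
tcp_pos: [0.5212, 0.2198, 0.2347]
tool_rot: [0.673, 0.74, 0.003, -0.0]
force: [-1.6, -0.2, -3.8]
finger_gap: 0.103
```

Request:
send_rows --motion '[{"gripper":0,"travel":[-15,0,0],"rotation":[0,0,0]},{"gripper":0,"travel":[-25,0,0],"rotation":[0,0,0]},{"gripper":0,"travel":[-35,-5,0],"rotation":[0,0,0]},{"gripper":0,"travel":[-35,-5,0],"rotation":[0,0,0]},{"gripper":0,"travel":[-35,-5,0],"rotation":[0,0,0]},{"gripper":0,"travel":[-35,-5,0],"rotation":[0,0,0]},{"gripper":0,"travel":[-35,-5,0],"rotation":[0,0,0]},{"gripper":0,"travel":[-30,-5,0],"rotation":[0,0,0]},{"gripper":0,"travel":[-20,-5,0],"rotation":[0,0,0]},{"gripper":0,"travel":[0,0,0],"rotation":[0,0,0]}]'

```text
t: 9.67
tcp_pos: [0.5102, -0.0513, 0.2332]
tool_rot: [0.674, 0.738, -0.002, 0.001]
force: [0.3, 1.0, -2.2]
finger_gap: 0.1
```

Run:
```python
from h import *
s=manip.sense();print(s["q"].round(3),s["tcp_pos"].round(4),R.from_quat(s["tool_rot"]).as_matrix().round(3),s["force"])
im=manip.snapshot("top");A=(np.clip((im/255.)**.5,0,1)*255).astype(np.uint8)
a=cv2.resize(A[90:290,30:350],None,fx=2.4,fy=2.4,interpolation=cv2.INTER_CUBIC)
cv2.imwrite("pics/poured.png",a[:,:,::-1])
```

```text
[-0.316  0.375  1.708 -0.004  1.058 -0.405] [ 0.5102 -0.0513  0.2332] [[-0.09   0.996 -0.001]
 [ 0.996  0.09  -0.004]
 [-0.004 -0.001 -1.   ]] [ 0.27920268  1.03835485 -2.16106448]
```

View pics/poured.png

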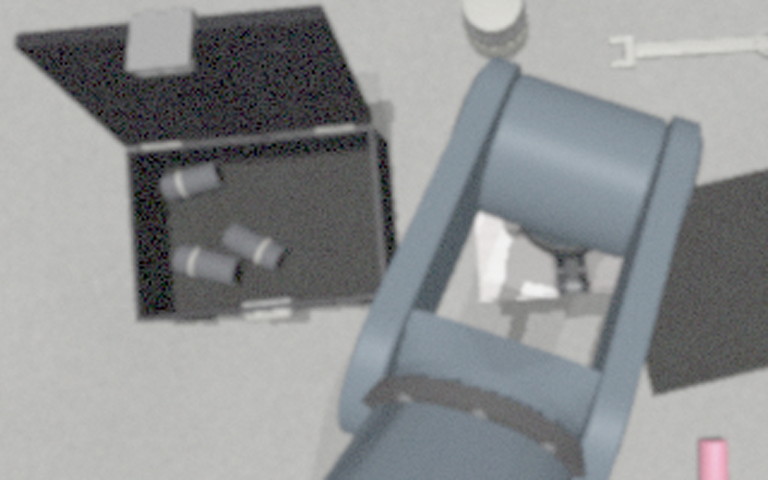

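All three sockets are in the case (crop (190,180), (255,245), (207,265)) and the tray is empty. Now I return the tray to the mat centre (0.474, −0.236).

Request:
send_rows --motion '[{"gripper":0,"travel":[-15,-4.5,0],"rotation":[0,0,0]},{"gripper":0,"travel":[-30,-9,0],"rotation":[0,0,0]},{"gripper":0,"travel":[-36,-10,10],"rotation":[0,0,0]},{"gripper":0,"travel":[-36,-10,15],"rotation":[0,0,0]},{"gripper":0,"travel":[-36,-10,15],"rotation":[0,0,0]},{"gripper":0,"travel":[-28,-9,20],"rotation":[0,0,0]},{"gripper":0,"travel":[0,0,25],"rotation":[0,0,0]},{"gripper":0,"travel":[0,0,25],"rotation":[0,0,0]},{"gripper":0,"travel":[0,0,20],"rotation":[0,0,0]},{"gripper":0,"travel":[0,0,10],"rotation":[0,0,0]},{"gripper":0,"travel":[0,0,0],"rotation":[0,0,0]},{"gripper":0,"travel":[0,0,0],"rotation":[0,0,0]}]'

```text
t: 10.72
tcp_pos: [0.4763, -0.2313, 0.0924]
tool_rot: [0.673, 0.74, -0.0, -0.0]
force: [1.0, -0.3, -3.2]
finger_gap: 0.102
```

Run:
```python
from h import *
s=manip.sense();print(s["tcp_pos"].round(4),s["force"])
im=manip.snapshot("side")
crop("side","plc",150,130,450,330,2.6,im)
```

```text
[ 0.4763 -0.2313  0.0924] [ 0.96410865 -0.29079006 -3.20645831]
```

View pics/plc.png

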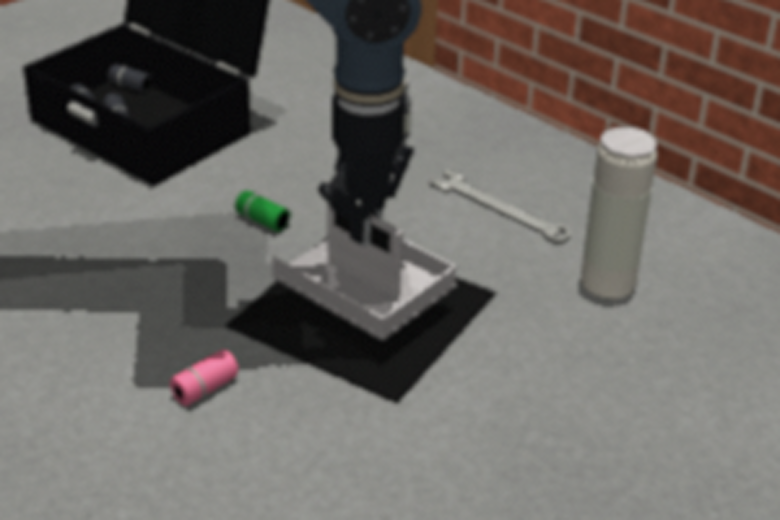

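Tray empty and level over the mat. I'll lower it gently.

Request:
send_rows --motion '[{"gripper":0,"travel":[-3,0,8],"rotation":[0,0,0]},{"gripper":0,"travel":[0,0,8],"rotation":[0,0,0]},{"gripper":0,"travel":[0,0,5],"rotation":[0,0,0]},{"gripper":0,"travel":[0,0,4],"rotation":[0,0,0]},{"gripper":0,"travel":[0,0,2],"rotation":[0,0,0]},{"gripper":0,"travel":[0,0,2],"rotation":[0,0,0]},{"gripper":0,"travel":[0,0,1],"rotation":[0,0,0]},{"gripper":0,"travel":[0,0,1],"rotation":[0,0,0]},{"gripper":0,"travel":[0,0,0],"rotation":[0,0,0]}]'

```text
t: 11.52
tcp_pos: [0.4762, -0.2348, 0.0608]
tool_rot: [0.673, 0.739, -0.0, -0.0]
force: [-1.1, 0.7, -2.6]
finger_gap: 0.1
```

Request:
send_rows --motion '[{"gripper":0,"travel":[0,0,1],"rotation":[0,0,0]},{"gripper":0,"travel":[0,0,1],"rotation":[0,0,0]},{"gripper":0,"travel":[0,0,0],"rotation":[0,0,0]}]'

```text
t: 11.77
tcp_pos: [0.4764, -0.2349, 0.0601]
tool_rot: [0.673, 0.74, 0.0, 0.0]
force: [-1.9, 1.2, 5.2]
finger_gap: 0.098
```

Contact at 5 N, so the tray is standing. I release, rise, turn the jaws parallel to the lid and close them, then go behind the lid.

Request:
send_rows --motion '[{"gripper":60,"travel":[0,0,0],"rotation":[0,0,0]},{"gripper":60,"travel":[0,0,0],"rotation":[0,0,0]},{"gripper":60,"travel":[0,0,0],"rotation":[0,0,0]},{"gripper":60,"travel":[0,0,0],"rotation":[0,0,0]},{"gripper":60,"travel":[0,0,-5],"rotation":[0,0,0]},{"gripper":60,"travel":[0,0,-15],"rotation":[0,0,0]},{"gripper":60,"travel":[0,0,-25],"rotation":[0,0,0]},{"gripper":60,"travel":[0,0,-30],"rotation":[0,0,0]},{"gripper":60,"travel":[0,0,-35],"rotation":[0,0,0]},{"gripper":60,"travel":[0,0,-35],"rotation":[0,0,0]},{"gripper":60,"travel":[0,0,-35],"rotation":[0,0,0]},{"gripper":60,"travel":[0,0,-20],"rotation":[0,0,0]}]'

```text
t: 12.77
tcp_pos: [0.4774, -0.2356, 0.2633]
tool_rot: [0.673, 0.74, 0.0, 0.003]
force: [-0.4, -0.2, 0.7]
finger_gap: 0.703
```

Request:
send_rows --motion '[{"gripper":0,"travel":[0,0,-5],"rotation":[0,0,7]},{"gripper":0,"travel":[0,0,-5],"rotation":[0,0,7]},{"gripper":0,"travel":[0,0,-5],"rotation":[0,0,7]},{"gripper":0,"travel":[0,0,-5],"rotation":[0,0,7]},{"gripper":0,"travel":[0,0,-5],"rotation":[0,0,7]},{"gripper":0,"travel":[0,0,-5],"rotation":[0,0,7]},{"gripper":0,"travel":[0,0,-5],"rotation":[0,0,7]},{"gripper":0,"travel":[0,0,-5],"rotation":[0,0,7]},{"gripper":0,"travel":[0,0,-5],"rotation":[0,0,7]},{"gripper":0,"travel":[0,0,-5],"rotation":[0,0,7]},{"gripper":0,"travel":[0,0,-5],"rotation":[0,0,7]},{"gripper":0,"travel":[0,0,-5],"rotation":[0,0,7]}]'

```text
t: 13.77
tcp_pos: [0.4759, -0.2345, 0.3193]
tool_rot: [0.995, 0.096, -0.0, -0.0]
force: [-0.3, 0.5, -0.1]
finger_gap: 0.003
```

Request:
send_rows --motion '[{"gripper":0,"travel":[15,-10,0],"rotation":[0,0,6]},{"gripper":0,"travel":[28,-21,0],"rotation":[0,0,0]},{"gripper":0,"travel":[28,-21,0],"rotation":[0,0,0]},{"gripper":0,"travel":[28,-21,0],"rotation":[0,0,0]},{"gripper":0,"travel":[28,-21,0],"rotation":[0,0,0]},{"gripper":0,"travel":[28,-21,0],"rotation":[0,0,0]},{"gripper":0,"travel":[28,-21,0],"rotation":[0,0,0]},{"gripper":0,"travel":[28,-21,0],"rotation":[0,0,0]},{"gripper":0,"travel":[28,-21,0],"rotation":[0,0,0]},{"gripper":0,"travel":[28,-21,0],"rotation":[0,0,0]},{"gripper":0,"travel":[12,-10,0],"rotation":[0,0,0]},{"gripper":0,"travel":[0,0,0],"rotation":[0,0,0]}]'

```text
t: 14.77
tcp_pos: [0.7349, 0.0044, 0.3179]
tool_rot: [0.999, 0.049, 0.0, -0.001]
force: [-0.8, -0.4, -0.2]
finger_gap: 0.001
```

Run:
```python
from h import *
s=manip.sense();print(s["q"].round(3),s["tcp_pos"].round(4),R.from_quat(s["tool_rot"]).as_matrix().round(3),s["force"])
im=manip.snapshot("top");t=im[150:260,260:390]
crop("top","m1",30,60,400,300,2.1,(np.clip((im/255.)**.6,0,1)*255).astype(np.uint8))
```

```text
[-1.460e-01  6.210e-01  1.010e+00  1.000e-03  1.510e+00  1.327e+00] [0.7349 0.0044 0.3179] [[ 0.995  0.098  0.   ]
 [ 0.098 -0.995  0.001]
 [ 0.001 -0.001 -1.   ]] [-0.78550827 -0.37629166 -0.18219391]
```

View pics/m1.png

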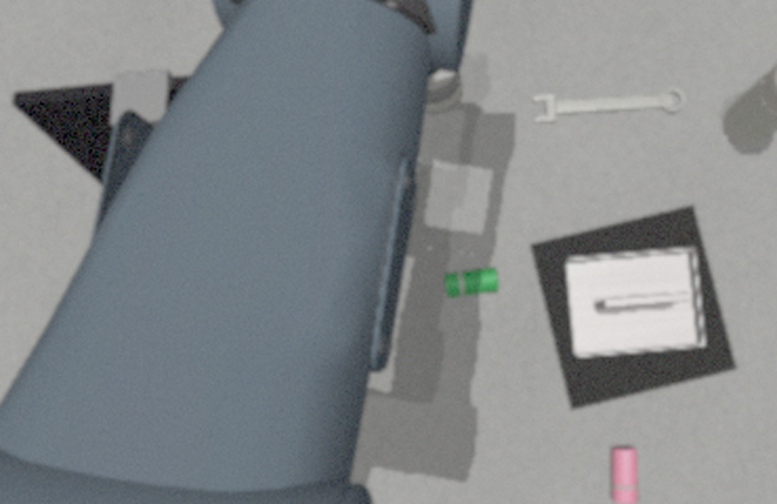

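Run:
```python
from h import *
for z in (.3,.35,.4,.45): print(z,((p([(.476,-.231,z)],"side")-[150,130])*2.6).round(0))
im=manip.snapshot("side"); crop("side","b1",90,0,390,230,2.6,(np.clip((im/255.)**.6,0,1)*255).astype(np.uint8))
```

```text
0.3 [[368.  69.]]
0.35 [[369.  24.]]
0.4 [[370. -23.]]
0.45 [[371. -73.]]
```

View pics/b1.png

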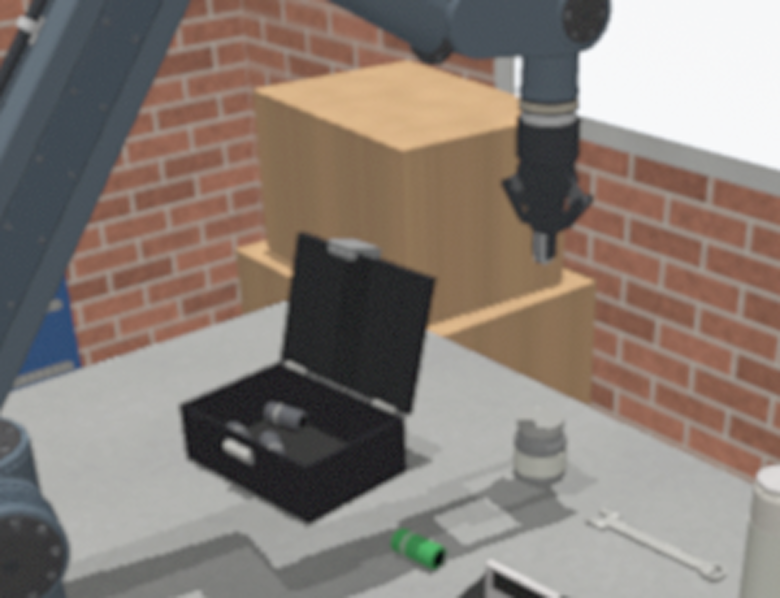

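Lid and case are clear, with joint 5 about 0.28 m above the TCP, so the forearm clears the lid. I go behind the lid and down.

Request:
send_rows --motion '[{"gripper":0,"travel":[1.6,-15,0],"rotation":[0,0,0]},{"gripper":0,"travel":[1.6,-30,0],"rotation":[0,0,0]},{"gripper":0,"travel":[1.6,-33,0],"rotation":[0,0,0]},{"gripper":0,"travel":[1.6,-33,0],"rotation":[0,0,0]},{"gripper":0,"travel":[1.6,-33,0],"rotation":[0,0,0]},{"gripper":0,"travel":[1.6,-33,0],"rotation":[0,0,0]},{"gripper":0,"travel":[1.6,-33,0],"rotation":[0,0,0]},{"gripper":0,"travel":[1.6,-33,0],"rotation":[0,0,0]},{"gripper":0,"travel":[1.6,-26,0],"rotation":[0,0,0]},{"gripper":0,"travel":[0,-10,0],"rotation":[0,0,0]},{"gripper":0,"travel":[0,0,0],"rotation":[0,0,0]}]'

```text
t: 15.78
tcp_pos: [0.72, 0.2824, 0.3192]
tool_rot: [0.999, 0.048, -0.0, -0.0]
force: [0.1, 0.4, 0.2]
finger_gap: 0.0
```

Request:
send_rows --motion '[{"gripper":0,"travel":[0,0,20],"rotation":[0,0,0]},{"gripper":0,"travel":[0,0,20],"rotation":[0,0,0]},{"gripper":0,"travel":[0,0,20],"rotation":[0,0,0]},{"gripper":0,"travel":[0,0,15],"rotation":[0,0,0]},{"gripper":0,"travel":[0,0,8],"rotation":[0,0,0]},{"gripper":0,"travel":[0,0,0],"rotation":[0,0,0]}]'

```text
t: 16.28
tcp_pos: [0.7204, 0.2773, 0.2334]
tool_rot: [0.999, 0.046, -0.003, 0.001]
force: [0.5, -0.0, -0.2]
finger_gap: 0.002
```

Request:
send_rows --motion '[{"gripper":0,"travel":[-10,0,0],"rotation":[0,0,0]},{"gripper":0,"travel":[-10,0,0],"rotation":[0,0,0]},{"gripper":0,"travel":[-10,0,0],"rotation":[0,0,0]},{"gripper":0,"travel":[-10,0,0],"rotation":[0,0,0]},{"gripper":0,"travel":[-10,0,0],"rotation":[0,0,0]}]'

```text
t: 16.7
tcp_pos: [0.6766, 0.2743, 0.2423]
tool_rot: [0.999, 0.046, 0.008, -0.001]
force: [5.4, -1.1, 13.8]
finger_gap: -0.004
```

The force is mostly upward, so the lid edge is meeting a sloped part of the fingers higher up. I back off, raise, and push with just the fingertips.

Request:
send_rows --motion '[{"gripper":0,"travel":[15,0,0],"rotation":[0,0,0]},{"gripper":0,"travel":[5,0,0],"rotation":[0,0,0]},{"gripper":0,"travel":[0,0,-12],"rotation":[0,0,0]},{"gripper":0,"travel":[0,0,-10],"rotation":[0,0,0]},{"gripper":0,"travel":[0,0,0],"rotation":[0,0,0]}]'

```text
t: 17.12
tcp_pos: [0.6931, 0.2772, 0.2616]
tool_rot: [0.999, 0.047, 0.003, -0.001]
force: [0.6, 0.6, 0.6]
finger_gap: 0.001
```

Request:
send_rows --motion '[{"gripper":0,"travel":[-6,0,0],"rotation":[0,0,0]},{"gripper":0,"travel":[-6,0,0],"rotation":[0,0,0]},{"gripper":0,"travel":[-4,0,0],"rotation":[0,0,0]},{"gripper":0,"travel":[-4,0,0],"rotation":[0,0,0]}]'

```text
t: 17.45
tcp_pos: [0.6708, 0.2753, 0.2576]
tool_rot: [0.999, 0.047, -0.0, 0.0]
force: [1.1, -0.2, 1.4]
finger_gap: -0.0
```

Request:
send_rows --motion '[{"gripper":0,"travel":[-4,0,0],"rotation":[0,0,0]},{"gripper":0,"travel":[-4,0,0],"rotation":[0,0,0]},{"gripper":0,"travel":[-4,0,0],"rotation":[0,0,0]}]'

```text
t: 17.7
tcp_pos: [0.6593, 0.2742, 0.258]
tool_rot: [0.999, 0.047, 0.0, -0.0]
force: [2.0, -0.2, 0.1]
finger_gap: -0.003
```

Request:
send_rows --motion '[{"gripper":0,"travel":[-6,0,0],"rotation":[0,0,0]},{"gripper":0,"travel":[-6,0,0],"rotation":[0,0,0]},{"gripper":0,"travel":[-6,0,0],"rotation":[0,0,0]},{"gripper":0,"travel":[-6,0,0],"rotation":[0,0,0]}]'

```text
t: 18.03
tcp_pos: [0.635, 0.2718, 0.2579]
tool_rot: [0.999, 0.047, -0.0, 0.0]
force: [1.2, 0.6, 1.9]
finger_gap: -0.0
```

Request:
send_rows --motion '[{"gripper":0,"travel":[-6,0,0],"rotation":[0,0,0]},{"gripper":0,"travel":[-6,0,0],"rotation":[0,0,0]},{"gripper":0,"travel":[-6,0,0],"rotation":[0,0,0]},{"gripper":0,"travel":[-6,0,0],"rotation":[0,0,0]}]'

```text
t: 18.37
tcp_pos: [0.6111, 0.2695, 0.2578]
tool_rot: [0.999, 0.047, -0.0, 0.0]
force: [1.0, -0.5, -0.1]
finger_gap: 0.001
```

Request:
send_rows --motion '[{"gripper":0,"travel":[-6,0,0],"rotation":[0,0,0]},{"gripper":0,"travel":[-6,0,1],"rotation":[0,0,0]},{"gripper":0,"travel":[-6,0,1],"rotation":[0,0,0]},{"gripper":0,"travel":[-6,0,1],"rotation":[0,0,0]}]'

```text
t: 18.7
tcp_pos: [0.5873, 0.2673, 0.2548]
tool_rot: [0.999, 0.047, -0.0, 0.0]
force: [0.3, 0.8, -0.4]
finger_gap: -0.003
```

Request:
send_rows --motion '[{"gripper":0,"travel":[-7,0,2],"rotation":[0,0,0]},{"gripper":0,"travel":[-7,0,2],"rotation":[0,0,0]},{"gripper":0,"travel":[-7,0,2],"rotation":[0,0,0]},{"gripper":0,"travel":[-7,0,3],"rotation":[0,0,0]},{"gripper":0,"travel":[-7,0,3],"rotation":[0,0,0]},{"gripper":0,"travel":[-7,0,3],"rotation":[0,0,0]},{"gripper":0,"travel":[-7,0,3],"rotation":[0,0,0]},{"gripper":0,"travel":[-7,0,3],"rotation":[0,0,0]}]'

```text
t: 19.37
tcp_pos: [0.5314, 0.2621, 0.2335]
tool_rot: [0.999, 0.047, -0.0, 0.0]
force: [0.2, 0.4, -0.7]
finger_gap: -0.002
```

Run:
```python
from h import *
s=manip.sense();print(s["tcp_pos"].round(4),s["force"].round(1))
im=manip.snapshot("side"); crop("side","lid1",90,0,390,230,2.6,(np.clip((im/255.)**.6,0,1)*255).astype(np.uint8))
```

```text
[0.5314 0.2621 0.2335] [ 0.2  0.4 -0.7]
```

View pics/lid1.png

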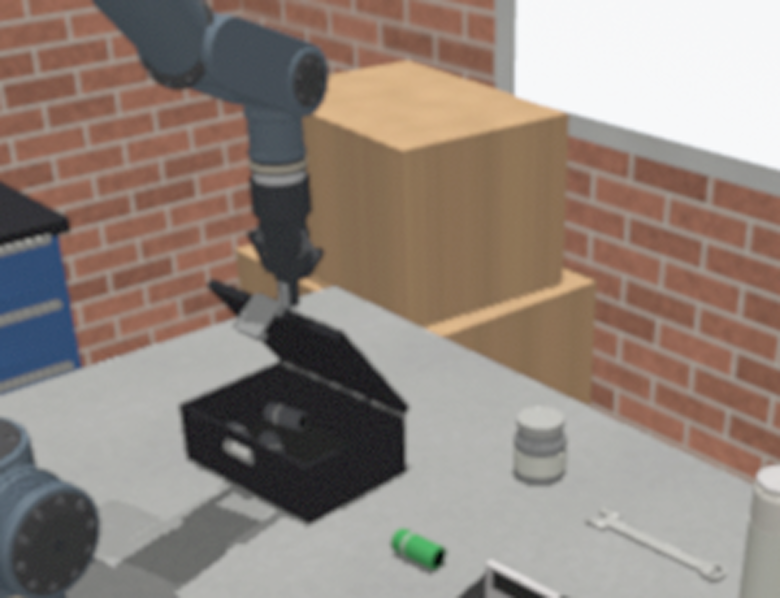

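Lid is past 1.3 (about 1.0) and free to sink. I raise, let it sink, and move above the press point.

Request:
send_rows --motion '[{"gripper":0,"travel":[0,0,-20],"rotation":[0,0,0]},{"gripper":0,"travel":[0,0,-25],"rotation":[0,0,0]},{"gripper":0,"travel":[-15,-1,0],"rotation":[0,0,0]},{"gripper":0,"travel":[-16,-1,0],"rotation":[0,0,0]},{"gripper":0,"travel":[-16,-1,0],"rotation":[0,0,0]},{"gripper":0,"travel":[-16,-1,0],"rotation":[0,0,0]},{"gripper":0,"travel":[-16,0,0],"rotation":[0,0,0]},{"gripper":0,"travel":[-14,0,0],"rotation":[0,0,0]},{"gripper":0,"travel":[0,0,0],"rotation":[0,0,0]},{"gripper":0,"travel":[0,0,0],"rotation":[0,0,0]},{"gripper":0,"travel":[0,0,0],"rotation":[0,0,0]},{"gripper":0,"travel":[0,0,0],"rotation":[0,0,0]}]'

```text
t: 20.42
tcp_pos: [0.4405, 0.2576, 0.2791]
tool_rot: [0.999, 0.047, 0.001, -0.0]
force: [0.6, -0.1, 0.3]
finger_gap: -0.001
```

Request:
send_rows --motion '[{"gripper":0,"travel":[0,0,0],"rotation":[0,0,0]},{"gripper":0,"travel":[0,0,0],"rotation":[0,0,0]},{"gripper":0,"travel":[0,0,0],"rotation":[0,0,0]},{"gripper":0,"travel":[0,0,0],"rotation":[0,0,0]},{"gripper":0,"travel":[0,0,0],"rotation":[0,0,0]},{"gripper":0,"travel":[0,0,0],"rotation":[0,0,0]},{"gripper":0,"travel":[0,0,0],"rotation":[0,0,0]},{"gripper":0,"travel":[0,0,0],"rotation":[0,0,0]},{"gripper":0,"travel":[0,0,0],"rotation":[0,0,0]},{"gripper":0,"travel":[0,0,0],"rotation":[0,0,0]},{"gripper":0,"travel":[0,0,0],"rotation":[0,0,0]},{"gripper":0,"travel":[0,0,0],"rotation":[0,0,0]}]'

```text
t: 21.42
tcp_pos: [0.4392, 0.2574, 0.2789]
tool_rot: [0.999, 0.047, 0.0, 0.0]
force: [0.1, -0.7, -0.5]
finger_gap: 0.001
```

Run:
```python
from h import *
s=manip.sense();print(s["tcp_pos"].round(4),s["force"].round(1))
def st():
    im=manip.snapshot("side").astype(float); return im[60:200,150:260]
a=st(); b=st(); np.save("a.npy",b); print("diff",np.abs(a-b).mean())
```

```text
[0.4392 0.2574 0.2789] [ 0.1 -0.7 -0.5]
diff 0.604047619047619
```

Request:
send_rows --motion '[{"gripper":0,"travel":[0,0,0],"rotation":[0,0,0]},{"gripper":0,"travel":[0,0,0],"rotation":[0,0,0]},{"gripper":0,"travel":[0,0,0],"rotation":[0,0,0]},{"gripper":0,"travel":[0,0,0],"rotation":[0,0,0]},{"gripper":0,"travel":[0,0,0],"rotation":[0,0,0]},{"gripper":0,"travel":[0,0,0],"rotation":[0,0,0]},{"gripper":0,"travel":[0,0,0],"rotation":[0,0,0]},{"gripper":0,"travel":[0,0,0],"rotation":[0,0,0]},{"gripper":0,"travel":[0,0,0],"rotation":[0,0,0]},{"gripper":0,"travel":[0,0,0],"rotation":[0,0,0]},{"gripper":0,"travel":[0,0,0],"rotation":[0,0,0]},{"gripper":0,"travel":[0,0,0],"rotation":[0,0,0]}]'

```text
t: 22.52
tcp_pos: [0.4393, 0.2574, 0.2789]
tool_rot: [0.999, 0.047, 0.0, -0.0]
force: [-0.4, 0.4, -0.3]
finger_gap: 0.002
```

Run:
```python
from h import *
im=manip.snapshot("side").astype(float)[60:200,150:260]
print("diff",np.abs(im-np.load("a.npy")).mean(), manip.sense()["t"])
```

```text
diff 0.6074025974025974 22.5667
```

The picture no longer changes, so the lid is at rest. I descend to the press point.

Request:
send_rows --motion '[{"gripper":0,"travel":[0,0,15],"rotation":[0,0,0]},{"gripper":0,"travel":[0,0,25],"rotation":[0,0,0]},{"gripper":0,"travel":[0,0,25],"rotation":[0,0,0]},{"gripper":0,"travel":[0,0,25],"rotation":[0,0,0]},{"gripper":0,"travel":[0,0,25],"rotation":[0,0,0]},{"gripper":0,"travel":[0,0,20],"rotation":[0,0,0]},{"gripper":0,"travel":[0,0,13],"rotation":[0,0,0]},{"gripper":0,"travel":[0,0,0],"rotation":[0,0,0]}]'

```text
t: 23.23
tcp_pos: [0.4375, 0.2568, 0.1283]
tool_rot: [0.999, 0.047, -0.003, 0.001]
force: [0.4, -0.0, -0.1]
finger_gap: 0.001
```

Request:
send_rows --motion '[{"gripper":0,"travel":[0,0,4],"rotation":[0,0,0]},{"gripper":0,"travel":[0,0,4],"rotation":[0,0,0]},{"gripper":0,"travel":[0,0,3],"rotation":[0,0,0]},{"gripper":0,"travel":[0,0,0],"rotation":[0,0,0]}]'

```text
t: 23.57
tcp_pos: [0.4395, 0.2575, 0.1202]
tool_rot: [0.999, 0.047, 0.0, -0.0]
force: [-0.3, -0.2, 0.2]
finger_gap: 0.001
```

Request:
send_rows --motion '[{"gripper":0,"travel":[0,0,3],"rotation":[0,0,0]},{"gripper":0,"travel":[0,0,3],"rotation":[0,0,0]},{"gripper":0,"travel":[0,0,0],"rotation":[0,0,0]}]'

```text
t: 23.82
tcp_pos: [0.4388, 0.2575, 0.1146]
tool_rot: [0.999, 0.047, -0.0, -0.0]
force: [-1.2, -0.3, 3.8]
finger_gap: -0.002
```

Request:
send_rows --motion '[{"gripper":0,"travel":[0,0,3],"rotation":[0,0,0]},{"gripper":0,"travel":[0,0,3],"rotation":[0,0,0]},{"gripper":0,"travel":[0,0,0],"rotation":[0,0,0]}]'

```text
t: 24.07
tcp_pos: [0.4394, 0.2575, 0.1077]
tool_rot: [0.999, 0.047, 0.0, -0.0]
force: [0.2, -0.1, -0.2]
finger_gap: -0.003
```

Request:
send_rows --motion '[{"gripper":0,"travel":[0,0,3],"rotation":[0,0,0]},{"gripper":0,"travel":[0,0,2],"rotation":[0,0,0]},{"gripper":0,"travel":[0,0,0],"rotation":[0,0,0]}]'

```text
t: 24.32
tcp_pos: [0.4392, 0.2574, 0.1024]
tool_rot: [0.999, 0.047, -0.0, 0.0]
force: [-0.5, 0.6, 0.7]
finger_gap: -0.0
```

Request:
send_rows --motion '[{"gripper":0,"travel":[0,0,2],"rotation":[0,0,0]},{"gripper":0,"travel":[0,0,1],"rotation":[0,0,0]},{"gripper":0,"travel":[0,0,0],"rotation":[0,0,0]}]'

```text
t: 24.57
tcp_pos: [0.4395, 0.2575, 0.1013]
tool_rot: [0.999, 0.047, 0.0, -0.0]
force: [-2.2, -1.1, 10.6]
finger_gap: 0.002
```

It snapped between z = 0.115 and 0.108, and now meets the hard stop at 0.101, the shut height. A slightly firmer press to be sure, then retreat.

Request:
send_rows --motion '[{"gripper":0,"travel":[0,0,2],"rotation":[0,0,0]},{"gripper":0,"travel":[0,0,0],"rotation":[0,0,0]}]'

```text
t: 24.73
tcp_pos: [0.4395, 0.2575, 0.101]
tool_rot: [0.999, 0.047, 0.001, -0.0]
force: [-4.3, -2.7, 25.5]
finger_gap: 0.001
```

Request:
send_rows --motion '[{"gripper":0,"travel":[0,0,-5],"rotation":[0,0,0]},{"gripper":0,"travel":[0,0,-20],"rotation":[0,0,0]},{"gripper":0,"travel":[0,0,-30],"rotation":[0,0,0]},{"gripper":0,"travel":[0,0,-30],"rotation":[0,0,0]},{"gripper":0,"travel":[0,0,-30],"rotation":[0,0,0]},{"gripper":0,"travel":[0,0,-30],"rotation":[0,0,0]},{"gripper":0,"travel":[0,0,-30],"rotation":[0,0,0]},{"gripper":0,"travel":[0,0,-20],"rotation":[0,0,0]},{"gripper":0,"travel":[0,0,0],"rotation":[0,0,0]},{"gripper":0,"travel":[0,0,0],"rotation":[0,0,0]},{"gripper":0,"travel":[0,0,0],"rotation":[0,0,0]},{"gripper":0,"travel":[0,0,0],"rotation":[0,0,0]}]'

```text
t: 25.73
tcp_pos: [0.4382, 0.2571, 0.2913]
tool_rot: [0.999, 0.047, -0.002, 0.0]
force: [0.1, 0.3, -0.0]
finger_gap: -0.003
```

Run:
```python
from h import *
s=manip.sense();print(s["tcp_pos"].round(4),s["force"].round(1))
im=manip.snapshot("side"); crop("side","fin",110,60,460,310,2.25,(np.clip((im/255.)**.55,0,1)*255).astype(np.uint8))
# predicted lid top front corners shut / ajar 0.1
c=np.array([.523,.265]);y=.092;Rz=np.array([[np.cos(y),-np.sin(y)],[np.sin(y),np.cos(y)]])
for a in(0,.1):
    for ly in(.13,-.13):
        r=.19;lx=.09-r*np.cos(a)+.016*np.sin(a);z=.085+r*np.sin(a)+.016*np.cos(a)
        print(a,ly,((p([[*(c+Rz@[lx,ly]),z]],"side")-[110,60])*2.25).round(0))
```

```text
[0.4382 0.2571 0.2913] [ 0.1  0.3 -0. ]
0 0.13 [[103. 207.]]
0 -0.13 [[211. 263.]]
0.1 0.13 [[103. 196.]]
0.1 -0.13 [[212. 251.]]
```

View pics/fin.png

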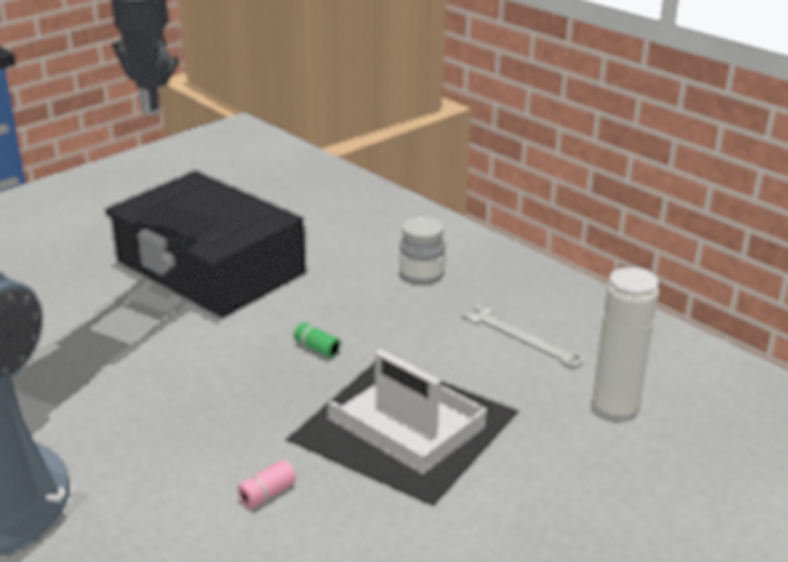

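Final picture: the lid is flat. Its front-left top corner at about (107,211) fits the shut prediction (103,207), not ajar (103,196). The tray stands empty on the mat, and the bystanders and decoys are where they were.

```bash
python3 -c "
from station import manip
print(manip.sign_off())"
```

```text
the job is handed in; nothing more can be done
None
```

The socket set is packed: all three sockets are in the case, the lid is snapped shut, and the empty tray is back on the mat. I handed the job in at about 26 s of the allowed 72 s.

- **Sockets:** I lifted the tray by its handle and tipped it nose-down over the case. The top picture before closing showed all three sockets inside.
- **Tray:** It stands empty and level near the centre of the mat, and the final picture shows it inside the mat's edges.
- **Lid:** I pushed it forward from behind, let it sink onto the catch, then pressed the front edge. The force fell away as it snapped past. It then met a hard stop at 0.101 m, the stated shut height, and I pressed to about 25 N. In the final picture the lid's front corner matches the shut position, not the ajar one.
- **Bystanders:** The spray can, jar, wrench and both coloured look-alikes show no visible movement. The arm was clear and touching nothing at the end.

My first push on the lid met about 14 N upward because its edge caught the fingers too high. I backed off, raised the fingers and repeated with the tips, which took about 2 N.

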